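# Swing the bench magnifier over the nut

## Robot

A 6-joint arm with a two-finger parallel gripper is mounted at the origin on a cart in front of the work surface, level with it; the furniture and walls round the work are solid. World frame = base frame: x ahead of the robot, y to its left, z up, the work surface at z = 0. Lengths are in m, angles in rad, forces in N, time in s.
With the tool pointing down it reaches from about 0.35 to 0.775 m from the base axis. Payload 7.3 kg.
Tool frame: the origin (TCP) lies midway between the tips of the shut fingers; the grasp point (between the pads) lies 19 mm behind it; z points along the fingers, y is the line along which they close (so a half turn about z gives the same grasp; the last joint's range is limited). The gripper opens to 92 mm and grips with 3 to 60 N. Pads are 19 mm wide; open, the fingers measure 130 mm over their backs; the gripper's body (75 mm by 190 mm) begins 47 mm behind the grasp point.
Start: joints at [0.994, 0.342, 1.524, -0, 1.275, -0.146], TCP at [0.219, 0.477, 0.227] pointing down, gripper open.
Joint ranges: [-2.53, 2.53], [-0.77, 2.02], [0.04, 2.7], [-1, 4.14], [0.28, 2.66], [-3.11, 3.11]. Speed limits (rad/s): [2.57, 2.57, 3.14, 3.14, 3.14, 3.14].

## Interface

Orientations are given as a 3x3 rotation matrix whose columns are the frame's x, y, z axes.
In Python, from plant import arm, kinematics, snapshot, job_done, masks_of, spot_point gives the robot as it stands. Calls block until the motion is done:
- arm.goto(position, orientation): joint-space move of the TCP to a pose.
- arm.move_l(position, rotation=None, speed=0.15, contact_N=None): straight line of the TCP; rotation=None keeps the orientation; speed is the mean speed in m/s. With contact_N (N) it stops when the force on the tool has changed by that much, and returns True; else False.
- arm.set_joints(angles): joint-space move.
- arm.open_jaws() and arm.gripper_close(force=None): open the fingers fully, or close them until they stop; force is the grip in N (None keeps the last).
- arm.pause(seconds).
- kinematics.ik(position, orientation): joint angles nearest the present ones, or None.
- arm.sense(): the state.
- snapshot(name): name is "scene" or "top" or "wrist"; returns a dict with "image" (400x640x3 uint8, red, green, blue), "fx", "fy", "cx", "cy" (pixels), "R" (3x3) and "t" (3): a world point X has camera coordinates R X + t; the wrist camera has in their place "hand_eye" (4x4, takes a point from camera to tool coordinates, whose origin is the TCP and whose axes are the flange's). Camera axes: x right, y down, z forward; pixel columns grow to the right and rows downward; lengths in m; the calibration is good to about 2 mm. A picture is of the moment at which its call begins: read the wrist's pose just before it. There is no depth.
A pose or a line that the arm cannot do raises arm.MotionError and nothing moves.
- job_done(): hands the job in; it is judged then, once.
Trained networks look in a picture, given as the dict that the camera call returned (one of the last four; its "shot" number tells which), for a name from the list of things; names that differ only in an ending like _2 or _b are one class to them, and where a whole thing is asked for, a point or a joint stands for the part that bears it (a point fixed in the world has none). Each returns a list of dicts, best first, with "p" (0 to 1); they miss things now and then, are a little off and sometimes report something else, mostly with a low value. They report only what shows in the picture. A call takes as long as a camera call.
- masks_of(target, picture): "pixels" (400x640 bool, what is visible of it) and "point" ([column, row] in pixels, amid what is visible of it).
- spot_point(target, picture): "point" ([column, row] in pixels: a listed point, or the origin of a listed thing).
The state is a dict: "time": time; "joints": joint angles; "qd": joint speeds; "joint_efforts": joint torques, N m; "position": TCP position; "orientation": TCP orientation; "contact_force": force on the tool from outside, world axes, zero at the start; "ft_torque": the same for the moment, N m; "opening": opening from 0.0 (shut) to 1.0 (fully open); "grip_force": force on a finger pad.
Only numpy, scipy, OpenCV 4.12 (cv2) and the standard library are available. Lean on these libraries where they do the work, as an engineer would, in place of code of your own. Each camera call takes 0.05 s, during which the arm holds its last target. There are 200 camera calls.

## Task

Swing the bench magnifier by its upright handle until its lens is over the hex nut that lies on the pine block, with the nut near the middle of the lens, and let go so that it stays there. Leave the nut where it lies; the block without a nut is not wanted.

Things in the scene. Friction and masses are not known exactly. Their poses are not given: they have to be found in the camera images.
- handle (a point): Upright black round handle of the magnifier, 20 mm in diameter and 55 mm tall, free all round; it stands on the outer end of the lens frame. The point is at its centre, half-way up, about 180 mm above the worktop; its foot is at 152 mm and its top at 207 mm. It moves with the swing arm on a level circle of radius 252 mm round the pivot. Swinging it takes about 3 N at the handle, either way; the arm stays wherever it is left.
- lens_centre (a point): Centre of the round clear lens of the magnifier, 118 mm across inside a grey round frame 134 mm across, held level; the frame's underside is 135 mm above the worktop, its top 155 mm. The centre lies on the line from pivot to handle, 175 mm from the pivot.
- pivot (a point): The pivot of the magnifier's swing arm: a stiff upright hinge on top of a short post on a round grey foot fixed to the worktop. The point is on the hinge's axis, 145 mm above the worktop; the hinge's top is at 170 mm. The arm swings level, and at least 75 degrees to either side from pointing square out of the front of the foot, roughly towards the robot. The foot's own x axis points to its back.
- nut_centre (a point): Centre (half-way up) of a loose plain steel hex nut, 19 x 22 mm and 10 mm tall, lying flat on top of a loose rectangular pine block of 60 x 90 x 32 mm. The block lies on the worktop to one side of the magnifier, under the circle that the lens centre travels or within 22 mm of it. A brownish cork sanding block of 63 x 111 x 32 mm lies to the other side and carries nothing.

How it is judged:
By the outcome, as a careful person would: the job done as asked, in the order asked, and still so for the second after the job is handed in, with the robot touching nothing.
It also fails if it takes over 32 s, if anything falls off the work surface, if the arm or the gripper's body presses on something with over 40 N, if the wrist force passes 120 N, or if a joint passes its speed limit or range.

## Working session

There is one attempt and no reset: what is moved stays moved. The work goes in short steps, each a Python script; the robot and the scene stay as the last script left them, time stands still between calls to the robot, and variables do not carry over. Pictures are saved under pics/ and viewed, at most 10 in all, crops included, and the job is handed in when it is done.

```bash
mkdir -p pics; ls; cat > h.py <<'E'
import numpy as np, cv2
from plant import arm, kinematics, snapshot, job_done, masks_of, spot_point
def onplane(s,px,z):
    R=np.array(s["R"]);t=np.array(s["t"])
    d=R.T@np.array([(px[0]-s["cx"])/s["fx"],(px[1]-s["cy"])/s["fy"],1.]); c=-R.T@t
    return c+d*(z-c[2])/d[2]
def save(s,n): cv2.imwrite("pics/"+n,s["image"][:,:,::-1])
Z=dict(handle=.18,lens_centre=.145,pivot=.145,nut_centre=.037)
E
python3 - <<'E'
from h import *
ims=[]
for c in("scene","top"):
    s=snapshot(c); ims.append(s["image"])
    for n,z in Z.items():
        for d in spot_point(n,s)[:3]: print(c,n,round(d["p"],2),np.round(d["point"],1),onplane(s,d["point"],z).round(4))
    print(c,"cam",(-np.array(s["R"]).T@np.array(s["t"])).round(3))
    save(s,c+".png")
st=arm.sense();print(st["time"],st["orientation"])
E
```

```text
pics
scene handle 0.71 [333.8 232. ] [ 0.4272 -0.1013  0.18  ]
scene lens_centre 0.62 [350.9 228.4] [ 0.5071 -0.0895  0.145 ]
scene pivot 0.75 [380.  187.7] [ 0.6862 -0.0619  0.145 ]
scene nut_centre 0.6 [441.2 284.5] [ 0.5818 -0.2315  0.037 ]
scene cam [-0.11  -0.401  0.524]
top handle 0.85 [361.5 276.6] [ 0.4325 -0.0993  0.18  ]
top lens_centre 0.8 [354.9 241.1] [ 0.4984 -0.0915  0.145 ]
top pivot 0.59 [342.9 154.1] [ 0.6715 -0.0708  0.145 ]
top nut_centre 0.4 [410.1 203.3] [ 0.581  -0.2261  0.037 ]
top cam [ 0.498 -0.013  0.991]
0.5 [[-9.08631304e-01  4.17599273e-01  4.14114844e-06]
 [ 4.17599273e-01  9.08631304e-01  2.32897800e-05]
 [ 5.96301807e-06  2.28911637e-05 -1.00000000e+00]]
```

View pics/scene.png

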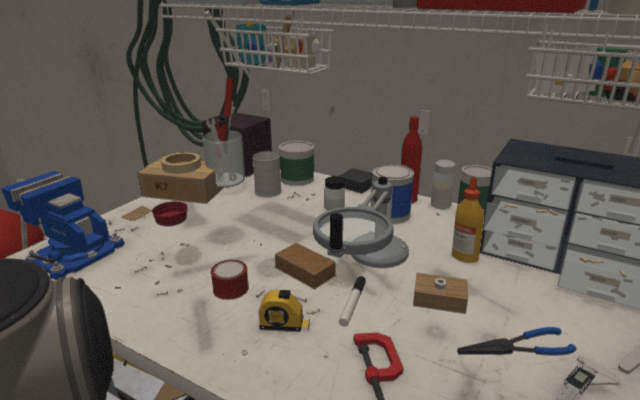

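View pics/top.png

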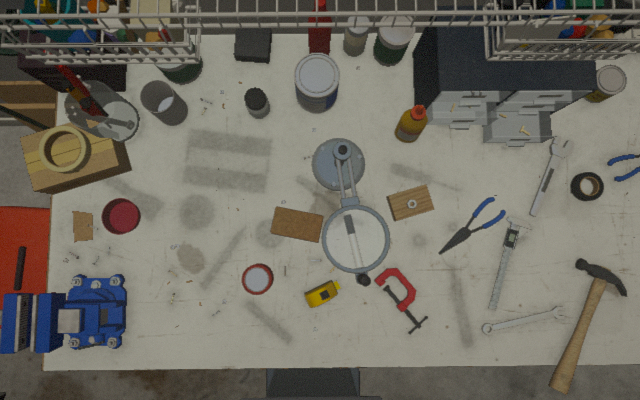

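The lens points at the robot (top view: lens ~(355,239), handle ~(363,280)). The nut is on the pine block at ~(411,203), to the robot's right. The cork block at (297,224) is bare. Next I'll fit both views together using the known geometry.

```bash
cat > fit.py <<'E'
from h import *
from scipy.optimize import least_squares
def proj(s,X):
    c=np.array(s["R"])@X+np.array(s["t"]); return np.array([s["cx"]+s["fx"]*c[0]/c[2],s["cy"]+s["fy"]*c[1]/c[2]])
def measure(nut=True):
    obs=[]
    for c in("scene","top"):
        s=snapshot(c)
        for n in Z:
            r=spot_point(n,s)
            if r and r[0]["p"]>.3: obs.append((s,n,np.array(r[0]["point"])))
        r=masks_of("nut_centre",s)
        if r: print(c,"nut mask",r[0]["p"],r[0]["pixels"].sum(),r[0]["point"]); obs.append((s,"nut_centre",np.array(r[0]["point"])))
    def pts(v):
        u=np.array([np.cos(v[2]),np.sin(v[2])]);p=v[:2]
        return dict(pivot=np.r_[p,.145],lens_centre=np.r_[p+.175*u,.145],handle=np.r_[p+.252*u,.18],nut_centre=np.r_[v[3:5],.037])
    f=lambda v:np.concatenate([proj(s,pts(v)[n])-q for s,n,q in obs])
    o=least_squares(f,[.677,-.066,3.26,.58,-.229],loss="soft_l1",x_scale=[.01,.01,.05,.01,.01])
    for (s,n,q),e in zip(obs,f(o.x).reshape(-1,2)): print(n,e.round(1))
    P=pts(o.x);print({k:a.round(4) for k,a in P.items()}, "angle",o.x[2], "offset mm",1e3*np.linalg.norm((P["lens_centre"]-P["nut_centre"])[:2])); return P,o.x
E
python3 - <<'E'
from fit import *
P,v=measure()
p=P["pivot"][:2];d=P["nut_centre"][:2]-p
a1=np.arctan2(d[1],d[0])%(2*np.pi);print("target",a1,"r",np.hypot(*d))
for k in(0,1):
  for a in np.linspace(v[2],a1,4):
    b=a+np.pi/2+k*np.pi
    y=np.array([np.cos(b),np.sin(b),0]);z=np.array([0,0,-1.]);R=np.c_[np.cross(y,z),y,z]
    q=kinematics.ik(np.r_[p+.252*np.array([np.cos(a),np.sin(a)]),.166],R);print(k,None if q is None else np.round(q,2))
E
```

```text
handle [-0.9  1.3]
lens_centre [-0.5 -0.1]
pivot [ 1.6 -0.5]
nut_centre [0.3 1.7]
handle [2.  0.3]
lens_centre [ 0.  -2.5]
pivot [-0.9  0. ]
nut_centre [-0.9 -0.5]
{'pivot': array([ 0.679 , -0.0692,  0.145 ]), 'lens_centre': array([ 0.5057, -0.0929,  0.145 ]), 'handle': array([ 0.4294, -0.1033,  0.18  ]), 'nut_centre': array([ 0.5874, -0.2311,  0.037 ])} angle 3.277339973890509 offset mm 160.60281312722415
target 4.19722378057839 r 0.18610730953771423
0 [-0.41  0.26  1.83 -0.    1.05  1.03]
0 [-0.53  0.33  1.72 -0.    1.09  0.6 ]
0 [-0.59  0.44  1.55 -0.    1.15  0.23]
0 [-0.6   0.57  1.32 -0.    1.25 -0.09]
1 [-0.41  0.26  1.83 -0.    1.05 -2.12]
1 [-0.53  0.33  1.72 -0.    1.09 -2.55]
1 [-0.59  0.44  1.55 -0.    1.15 -2.91]
1 [-0.6   0.57  1.32 -0.    1.25  3.05]
```

```bash
cat >> h.py <<'E'
def Rt(a):
    b=a+np.pi/2; y=np.array([np.cos(b),np.sin(b),0]);z=np.array([0,0,-1.]);return np.c_[np.cross(y,z),y,z]
piv=np.array([.679,-.0692]);a0=3.277;a1=4.197
def hp(a,z,p=piv): return np.r_[p+.252*np.array([np.cos(a),np.sin(a)]),z]
def wray(s,st,px,z):
    H=np.array(s["hand_eye"]);R=np.array(st["orientation"]);t=np.array(st["position"])
    d=R@H[:3,:3]@np.array([(px[0]-s["cx"])/s["fx"],(px[1]-s["cy"])/s["fy"],1.]);c=R@H[:3,3]+t
    return c+d*(z-c[2])/d[2]
E
python3 - <<'E'
from h import *
st=arm.sense();p=np.array(st["position"]);p[2]=.3
arm.move_l(p)
arm.goto(hp(a0,.30),Rt(a0))
st=arm.sense();s=snapshot("wrist")
print(st["time"],st["position"])
for n in("handle","lens_centre","pivot"):
    for d in spot_point(n,s)[:2]: print(n,d["p"],d["point"],wray(s,st,d["point"],Z[n]))
save(s,"w1.png")
E
```

```text
3.95 [ 0.42948599 -0.10261551  0.30000971]
handle 0.64 [315.3, 196.3] [ 0.42771397 -0.10237373  0.18      ]
lens_centre 0.95 [317.0, 113.7] [ 0.50116986 -0.09391005  0.145     ]
```

View pics/w1.png

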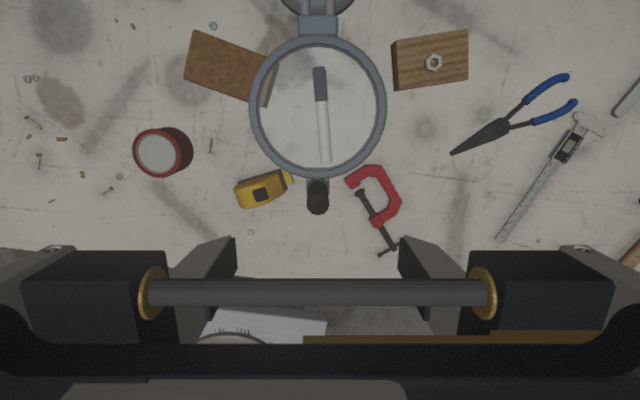

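The wrist view confirms it: handle at (318,198), lens ring centred at ~(318,107), nut at (433,62). I'll grasp the handle and swing.

```bash
python3 - <<'E'
from h import *
st=arm.sense(); s=snapshot("wrist")
n=wray(s,st,[433,62],.037); print("nut",n,"lens",wray(s,st,[318,107],.155))
nut=np.mean([n[:2],[.5874,-.2311]],axis=0); d=nut-piv; a1=np.arctan2(d[1],d[0])%(2*np.pi); print("target",a1,np.hypot(*d))
print(arm.move_l(hp(a0,.168),speed=.12,contact_N=10))
arm.gripper_close(15); st=arm.sense(); print(st["opening"],st["grip_force"],st["contact_force"])
F=[]
for a in np.linspace(a0,a1,10)[1:]:
    arm.move_l(hp(a,.168),Rt(a),speed=.1); f=arm.sense()["contact_force"]; F.append(np.round(f,1))
st=arm.sense();print(np.array(F),st["opening"],st["position"],st["time"])
E
```

```text
nut [ 0.580844   -0.23038524  0.037     ] lens [ 0.50745166 -0.09414711  0.155     ]
target 4.181341553046047 0.18734420861212345
False
0.21760817585893535 14.99998390674591 [-0.76773383  0.72089241 -0.57884926]
[[ 1.2 -2.1 -0.3]
 [ 1.5 -2.  -1.6]
 [ 2.8 -1.2 -1.7]
 [ 3.7 -0.8 -1.5]
 [ 5.  -0.6 -1.3]
 [ 4.2  2.  -2.2]
 [ 5.2  2.4 -1. ]
 [ 4.1  2.  -0.2]
 [ 5.1  2.7 -0. ]] 0.21212827451838137 [ 0.55180525 -0.28563618  0.16804005] 10.1667
```

Low forces and a firm grip throughout. Now I'll release, rise and check.

```bash
python3 - <<'E'
from h import *
from fit import measure
arm.open_jaws(); p=np.array(arm.sense()["position"]); arm.move_l(np.r_[p[:2],.32],speed=.2)
st=arm.sense();s=snapshot("wrist");save(s,"w2.png")
for n in("handle","lens_centre","nut_centre"):
    for d in spot_point(n,s)[:2]: print(n,d["p"],d["point"],wray(s,st,d["point"],Z[n]))
H=np.array(s["hand_eye"]);print("cam",np.array(st["orientation"])@H[:3,3]+st["position"])
save(snapshot("top"),"top2.png");print(arm.sense()["time"])
E
```

```text
handle 0.94 [318.7, 190.1] [ 0.55157051 -0.28815914  0.18      ]
lens_centre 0.9 [315.2, 109.8] [ 0.58714967 -0.22046894  0.145     ]
cam [ 0.59069205 -0.21955196  0.47551298]
12.55
```

View pics/w2.png

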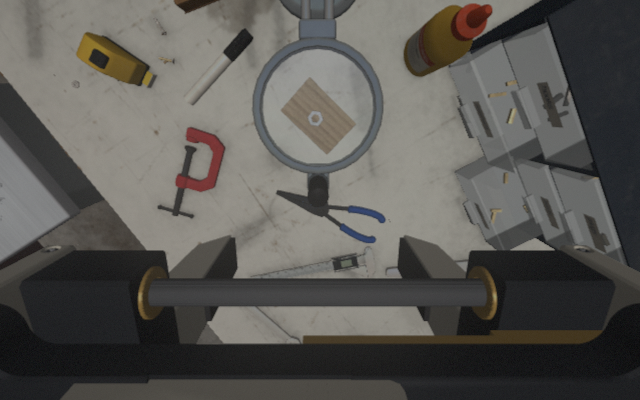

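The nut at (316,118) shows through the lens, whose ring is centred at ~(318,106). The sideways offset is about 3 mm. The remaining ~12 mm is radial and set by where the block lies, since the nut is off the circle the lens travels. The nut hasn't moved and the gripper is clear, so I'm handing in.

```bash
python3 -c "
from h import *
print(job_done())"
```

```text
the job is handed in; nothing more can be done
None
```

The magnifier's lens is over the hex nut on the pine block, with the nut about 12 mm from the lens centre (nearly all of it the block lying off the lens's circle); the handle is released, the gripper is clear, and the job is handed in.

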